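Set the sprung handle gauge to its marked length

TASK

A cabinet fitter's slide gauge lies on the pantry counter, ready to be set for a new handle: put a fingertip in its square pull ring, draw the head out along the rods against its spring to the rider with the upright fin, feel gently for the notch hidden under the cover there, and push the head sideways into it so that it stays out when you let go. Do not force it, never let it snap back, and leave the dish, the tumbler, the bar handle and the screwdriver where they are.

Things in the scene. Friction and masses are not known exactly. Their poses are not given: they have to be found in the camera images.
- gauge: Slide gauge fixed on the counter: base plate x -80 to +60, y -235 to +190 mm, 12 mm thick. Origin on the counter. Its +y is the way the head is drawn out, its +x the way it is pushed to latch. Spring barrel 39 mm across, top 51 mm up, at x = -37, y -232 to -58. The rods end at y = 182 in a stop 36 mm high. Dark cover: top 49 mm up, x +10 to +60, y -74 to +188.
- cover_edge (a point): Point on the cover's edge at gauge x = 10, y = 76 mm, 49 mm up. Hidden under the cover is the notch bar: a straight solid face along gauge y at x = 18 with three square notches, 12 mm wide, 18 mm deep, 32 mm apart, one for each rider. The bar is set along y differently each time: all notches lie together up to 8 mm to either side of their riders' middles, unseen.
- carriage (a joint): How far the head is drawn out along the gauge's +y, in m: 0 home, 0.147 the end. It is sprung home with about 4 N at 0 and 10 N at 0.13 (50 N/m), and goes back by itself when let go unless the tooth is in a notch.
- head (a joint): How far the head is pushed sideways along gauge +x, m: 0 rest, 0.014 end. A light spring (about 1 N) returns it to 0. Its tooth is stopped by the solid face of the notch bar at 0.004; only over a notch can it go on to 0.014. There the draw spring presses the tooth on the notch's home-side wall, and friction keeps it in.
- ring (a point): Middle of the pull ring's mouth, at its rim, 62 mm above the counter. The ring, on top of the head, is a square aluminium frame open above: inside 46 mm (gauge x) by 54 mm (gauge y), 25 mm deep (floor 37 mm above the counter), walls 8 mm thick. It moves with the head; at home it is at gauge x = -37, y = -20 mm. Axes as the gauge's.
- tooth (a point): Middle of the end face of the head's tooth, under the level of the cover, 32 mm above the counter: 51 mm in gauge +x from the middle of the ring and at the same gauge y. The tooth is 8 mm wide along y and points to gauge +x.
- fin_rider: Marks the wanted length: a steel foot 26 x 16 x 6 mm on the cover with an upright fin 26 mm tall, 6 mm thick on it. Fixed. Origin under its foot's middle, 49 mm above the counter; axes as the gauge's. The three riders stand at gauge y = 44, 76 and 108 mm, x = 43; which has the fin varies. Its notch is the one whose middle is within 8 mm of it in y.
- flat_rider_a: A flat steel rider 26 x 16 x 6 mm without fin, on the cover at another length. Fixed. Origin under its middle.
- flat_rider_b: Another flat rider, like the first.
- dish: Loose white bowl, 120 mm across, 45 mm high, a bystander. Origin under its middle.
- tumbler: Loose glass tumbler, 68 mm across, 90 mm high, a bystander. Origin under its middle.
- bar_pull: Loose steel cabinet bar handle lying on its two feet, 152 mm long (along its x), 36 mm high, a bystander. Origin under its middle.
- screwdriver: Loose screwdriver with a black handle, about 180 mm long, lying along its x, a bystander.

How it is judged:
By the outcome, as a careful person would: the job done as asked, in the order asked, and still so for the second after the job is handed in, with the robot touching nothing.
It also fails if it takes over 48 s, if anything falls off the work surface, if the arm or the gripper's body presses on something with over 40 N, if the wrist force passes 120 N, or if a joint passes its speed limit or range.

ROBOT

A 6-joint arm with a two-finger parallel gripper is mounted at the origin on the work surface. World frame = base frame: x ahead of the robot, y to its left, z up, the work surface at z = 0. Lengths are in m, angles in rad, forces in N, time in s.
With the tool pointing down it reaches from about 0.275 to 0.85 m from the base axis. Payload 19 kg.
Tool frame: the origin (TCP) lies between the finger pads; the fingertips stand 17 mm ahead of it and the grasp point (between the pads) lies 2 mm behind it; z points along the fingers, y is the line along which they close (so a half turn about z gives the same grasp; the last joint's range is limited). The gripper opens to 85 mm and grips with 20 to 120 N. Pads are 22 mm wide; open, the fingers measure 114 mm over their backs; the gripper's body (76 mm by 85 mm) begins 54 mm behind the grasp point. The pads swing forward as they close: fully open they stand 13 mm farther back than shut.
Start: joints at [1.158, 0.15, 1.437, -0, 1.554, -0.134], TCP at [0.158, 0.553, 0.248] pointing down, gripper open.
Joint ranges: [-2.8, 2.8], [-0.68, 2.1], [0.12, 2.68], [-1.39, 4.53], [0.16, 2.79], [-2.81, 2.81]. Speed limits (rad/s): [1.89, 1.89, 2.22, 3.01, 3.01, 3.01].

INTERFACE

Orientations are given as [roll, pitch, yaw] about the fixed x, y, z axes, in that order (R = Rz(yaw) Ry(pitch) Rx(roll)).
In Python, from cell import manip, optics gives the robot as it stands.
- The arm moves only by the shell command python3 -m pendant 'ROWS'. ROWS is a JSON object of lists of equal length, an entry for each row: "hand": the closure, from -1 (fully open) to 1 (shut); "delta_pos": the shift along the world's x, y, z as a fraction of full scale, a list of three; "spin": the turn about the world's z as a fraction of full scale. In form: {"hand": [hand, ...], "delta_pos": [[tx, ty, tz], ...], "spin": [spin, ...]}. A call has 1 to 12 rows; each row is the pose to reach, as a shift and turn from the pose commanded when the call began; what a row does not reach only later rows make up. Full scale, the value 1, is 500 mm for a shift and 45 degrees for a turn. A row lasts 1/8 s, in which the tool goes at most 62.5 mm and 10.7 degrees, less where a joint would pass 70% of its speed; a pose out of reach is approached as far as the arm can. A call with a number of a shift or a turn outside -1 to 1 is refused whole. A call with a gripper value outside its range is refused whole. The fingers move at their own pace and stop on an object; the grip force is fixed at half the most. Time passes only in rows, so rows that repeat a pose let the fingers close. It gives the time, the measured TCP pose, the force, the opening and the grip force at its end, in the units of the state.
- manip.sense(): the state, without advancing time (a new reading comes with each control period).
- optics.get_image(name): name is "scene" or "side" or "wrist"; returns the picture (480x640x3 uint8, red, green, blue); there is no depth.
- optics.camera_params(name): a dict with "camera_matrix" (3x3 intrinsics, pixels), "xyz" and "attitude" of the camera in the world. Camera axes: x right, y down, z forward; pixel columns grow to the right and rows downward; lengths in m; the calibration is good to about 2 mm. A picture is of the moment at which its call begins: read the wrist's pose just before it. camera_params takes no time and is no camera call; for the wrist camera it gives the pose at the moment of the call.
- manip.close_job(): hands the job in; it is judged then, once.
The state is a dict: "time_s": time; "joint_pos": joint angles; "qd": joint speeds; "effort": joint torques, N m; "position": TCP position; "orientation": TCP orientation; "wrist_force": force on the tool from outside, world axes, zero at the start; "moment": the same for the moment, N m; "width": opening from 0.0 (shut) to 1.0 (fully open); "grasp_force": force on a finger pad.
Only numpy, scipy, OpenCV 4.12 (cv2) and the standard library are available. Lean on these libraries where they do the work, as an engineer would, in place of code of your own. Each camera call takes 0.05 s, during which the arm holds its last target. There are 200 camera calls.

## Working session

There is one attempt and no reset: what is moved stays moved. The work goes in short steps, Python scripts to look and compute and a shell command to move; the robot and the scene stay as the last step left them, time stands still between calls to the robot, and variables do not carry over. Pictures are saved under pics/ and viewed, at most 10 in all, crops included, and the job is handed in when it is done.

```bash
mkdir -p pics; ls
python3 - <<'E'
from cell import manip, optics
import cv2
for n in ("scene","side","wrist"):
    im=optics.get_image(n); cv2.imwrite(f"pics/{n}0.png",im[:,:,::-1]); p=optics.camera_params(n); print(n,p)
print(manip.sense())
E
```

```text
pics
scene {'camera_matrix': array([[492.53536454,   0.        , 331.28874809],
       [  0.        , 492.53536454, 240.85377465],
       [  0.        ,   0.        ,   1.        ]]), 'xyz': array([0.81040165, 0.30968455, 0.58787926]), 'attitude': array([-2.46297411, -0.00625994,  2.58786956])}
side {'camera_matrix': array([[474.94453292,   0.        , 321.31429727],
       [  0.        , 474.94453292, 251.78640596],
       [  0.        ,   0.        ,   1.        ]]), 'xyz': array([0.2740926 , 0.40749957, 0.55411952]), 'attitude': array([-2.30865172,  0.01177389, -2.58286976])}
wrist {'camera_matrix': array([[331.86685594,   0.        , 320.45199588],
       [  0.        , 331.86685594, 242.77693034],
       [  0.        ,   0.        ,   1.        ]]), 'xyz': array([0.0839189, 0.5726434, 0.3733123]), 'attitude': array([2.83218397e+00, 2.75395115e-04, 1.29155634e+00])}
{'time_s': 0.15, 'joint_pos': array([ 1.15802609e+00,  1.50847074e-01,  1.43783718e+00, -3.89243546e-06,
        1.55377217e+00, -1.34001627e-01]), 'qd': array([ 0.00278489, -0.00154604, -0.00086996,  0.00026857, -0.00109758,
       -0.00012307]), 'effort': array([ 4.93423082e-03, -7.13372183e+01, -5.71044266e+01, -3.29227316e-05,
        7.29185806e-03,  9.08431866e-05]), 'position': array([0.15818143, 0.55265095, 0.24785108]), 'orientation': array([-3.14073611e+00, -1.11543756e-04,  2.86282406e+00]), 'wrist_force': array([ 0.14379209, -0.90931779, -0.30115963]), 'moment': array([-0.05370593,  0.01694367, -0.01748179]), 'grasp_force': 0.0, 'width': 0.9986840963542855}
```

View pics/scene0.png

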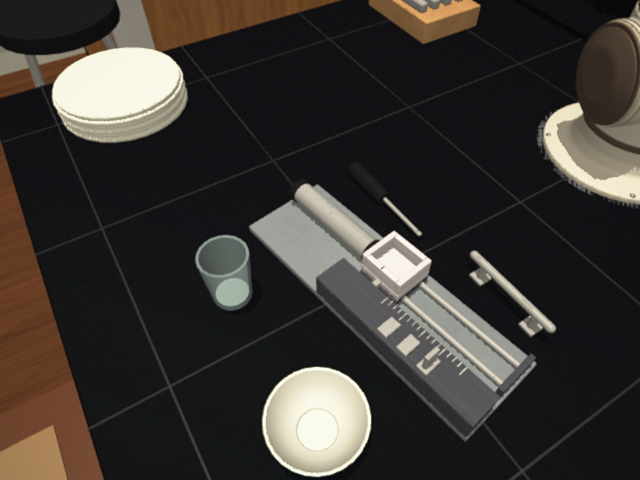

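View pics/side0.png

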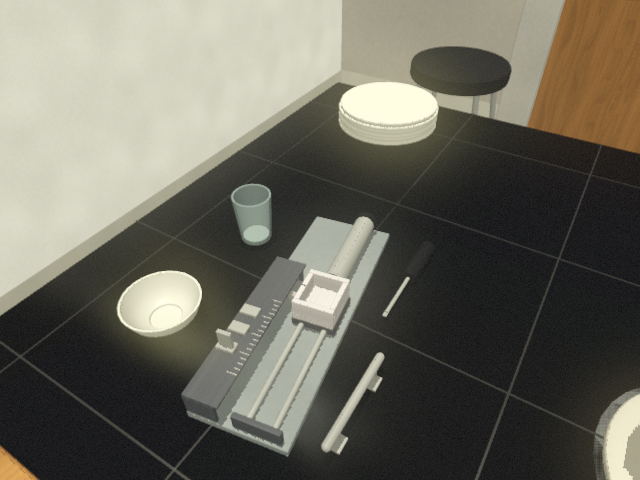

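The fin stands on the outermost rider (scene ~(430,360), side ~(226,342)), so gauge y = 108. The ring is at about (397,262) in scene and (321,300) in side. I'll enlarge both views to read the corners.

Run:
```python
import cv2
a=cv2.imread("pics/scene0.png")[175:445,245:545]; cv2.imwrite("pics/sc.png",cv2.resize(a,None,fx=2.2,fy=2.2,interpolation=cv2.INTER_CUBIC))
a=cv2.imread("pics/side0.png")[205:455,180:400]; cv2.imwrite("pics/si.png",cv2.resize(a,None,fx=2.4,fy=2.4,interpolation=cv2.INTER_CUBIC))
```

```text
(no output)
```

View pics/sc.png

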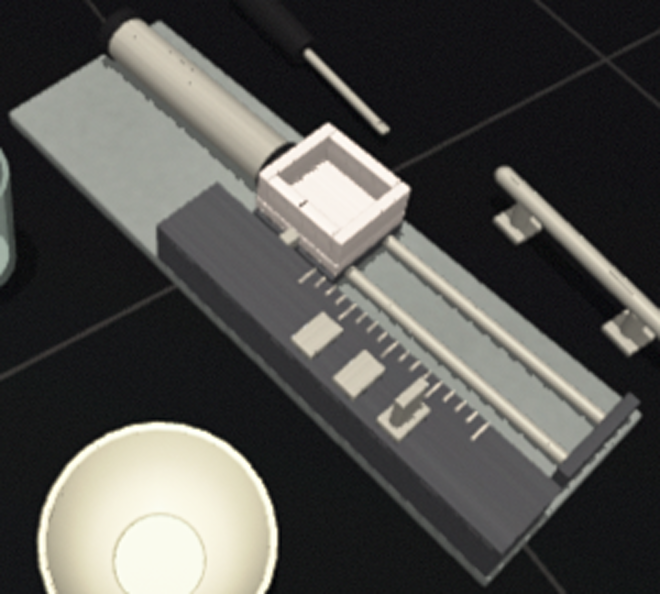

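View pics/si.png

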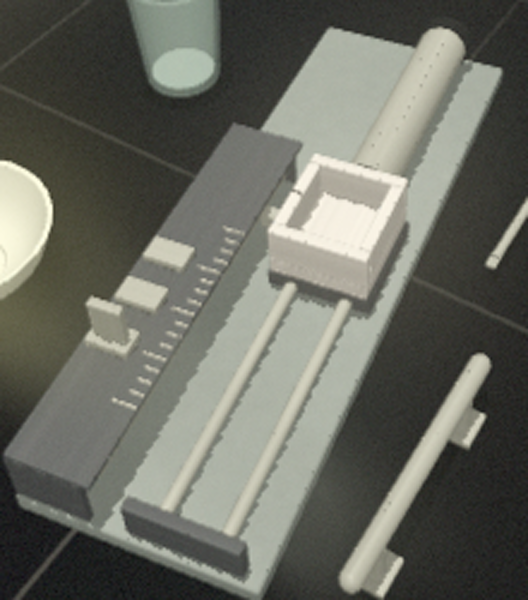

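Both crops show the cover, plate and ring corners clearly. I'll fit the gauge pose from them, with the ring triangulated separately as a check.

```bash
cat > h.py <<'E'
import numpy as np
from scipy.spatial.transform import Rotation as R
from scipy.optimize import least_squares
from cell import manip, optics
def proj(n,P,p=None):
    p=p or optics.camera_params(n)
    c=(np.atleast_2d(P)-p["xyz"])@R.from_euler("xyz",p["attitude"]).as_matrix()
    u=c@p["camera_matrix"].T
    return u[:,:2]/u[:,2:]
E
python3 - <<'E'
from h import *
base={(10,-74,49):((217,185),(300,147)),(60,-74,49):((158,232),(235,124)),(10,188,49):((560,487),(86,490)),(60,188,49):((497,555),(8,458)),
(60,-235,12):((10,113),(330,30)),(-80,-235,12):((158,22),(500,70)),(-80,190,12):((638,415),(262,597))}
ring={(-68,-55,62):((332,124),(407,182)),(-6,-55,62):((257,185),(315,157)),(-6,15,62):((335,245),(268,235)),(-68,15,62):((410,188),(375,257))}
S=lambda a:np.array(a)/2.2+[245,175]
D=lambda a:np.array(a)/2.4+[180,205]
cs,cd=optics.camera_params("scene"),optics.camera_params("side")
def fit(pts):
    G=np.array(list(pts))/1e3; a=S([v[0] for v in pts.values()]); b=D([v[1] for v in pts.values()])
    W=lambda q:G@R.from_euler("z",q[3]).as_matrix().T+q[:3]
    f=lambda q:np.r_[(proj(0,W(q),cs)-a).ravel(),(proj(0,W(q),cd)-b).ravel()]
    best=min((least_squares(f,[.4,.5,0,y],loss="soft_l1") for y in (-3,-1.5,0,1.5)),key=lambda r:r.cost)
    print(best.x.round(4),np.degrees(best.x[3]),f(best.x).round(1)); return best.x
q=fit(base);r=fit(ring)
for v in (q,r):
  M=R.from_euler("z",v[3]).as_matrix()
  for n,p in dict(ring=(-37,-20,62),fin=(43,108,49)).items(): print(n,(M@np.array(p)/1e3+v[:3]).round(4))
print(M[:,:2])
# triangulated ring corners
for k,(a,b) in list(ring.items())+list(base.items()):
    s=least_squares(lambda P:np.r_[(proj(0,P,cs)-S(a)).ravel(),(proj(0,P,cd)-D(b)).ravel()],[.5,.5,0]); print(k,s.x.round(4),round(s.cost,2))
E
```

```text
[ 0.5567  0.0442 -0.0054  0.173 ] 9.915016077533826 [-0.7 -0.7 -1.4 -2.3 -0.3  1.1  0.6 -0.1 -1.2  1.   0.2  0.1  0.5 -0.
  1.8 -0.7 -0.2  0.8  2.3  0.7 -1.2 -0.1 -0.4 -0.3  1.5  0.6 -0.4  0.1]
[ 0.5559  0.0448 -0.0045  0.1885] 10.798493122585523 [-3.  -0.2 -0.2 -4.3  2.6  0.4 -0.2  0.3  0.9 -0.4 -0.2 -0.4  0.4  0.1
 -2.3  3.1]
ring [0.5237 0.0181 0.0566]
fin [0.5805 0.158  0.0436]
ring [0.5233 0.0182 0.0575]
fin [0.5779 0.1589 0.0445]
[[ 0.98229218 -0.18735548]
 [ 0.18735548  0.98229218]
 [ 0.          0.        ]]
(-68, -55, 62) [ 0.4984 -0.0172  0.0614] 0.0
(-6, -55, 62) [ 0.5614 -0.0092  0.0537] 3.6
(-6, 15, 62) [0.5491 0.0559 0.0554] 0.4
(-68, 15, 62) [0.4856 0.0447 0.0592] 3.27
(10, -74, 49) [ 0.58   -0.0239  0.0451] 0.21
(60, -74, 49) [ 0.6284 -0.016   0.0444] 2.54
(10, 188, 49) [0.5352 0.2319 0.0471] 1.02
(60, 188, 49) [0.5833 0.2389 0.0419] 0.11
(60, -235, 12) [ 0.6544 -0.1759  0.0081] 0.11
(-80, -235, 12) [ 0.5201 -0.1985  0.0096] 0.03
(-80, 190, 12) [0.4452 0.217  0.0058] 0.0
```

```bash
python3 -m pendant '{"hand":[1,1,1,1,1,1,1,1,1,1,1,1],"delta_pos":[[0.7,-0.98,0],[0.7,-0.98,0],[0.7,-0.98,0],[0.7,-0.98,0],[0.7,-0.98,0],[0.7,-0.98,0],[0.7,-0.98,0],[0.7,-0.98,0],[0.7,-0.98,0],[0.7,-0.98,0],[0.7,-0.98,0],[0.7,-0.98,0]],"spin":[0.58,0.58,0.58,0.58,0.58,0.58,0.58,0.58,0.58,0.58,0.58,0.58]}'
python3 -m pendant '{"hand":[1,1,1,1],"delta_pos":[[0,-0.04,-0.08],[0,-0.08,-0.12],[0,-0.08,-0.12],[0,-0.08,-0.12]],"spin":[0,0,0,0]}'
python3 - <<'E'
from h import *
import cv2
print(manip.sense()); p=optics.camera_params("wrist"); im=optics.get_image("wrist"); print(p)
cv2.imwrite("pics/w1.png",im[:,:,::-1])
M=R.from_euler("z",.173).as_matrix()
print(proj(0,np.array([(x,y,62) for x,y in((-68,-55),(-6,-55),(-6,15),(-68,15))])/1e3@M.T+[.5567,.0442,0],p))
E
```

```text
time_s: 1.65
position: [0.508, 0.0629, 0.248]
orientation: [3.141, -0.001, -2.965]
wrist_force: [-0.6, -0.1, 0.0]
width: 0.002
grasp_force: 0.0
time_s: 2.15
position: [0.5084, 0.0238, 0.1893]
orientation: [-3.141, 0.001, -2.964]
wrist_force: [0.2, 0.2, 0.4]
width: 0.001
grasp_force: 0.0
{'time_s': 2.15, 'joint_pos': array([-1.04832016e-01,  3.98021978e-02,  1.67826726e+00,  1.58873896e-04,
        1.42230213e+00, -1.85321560e+00]), 'qd': array([ 0.0026609 , -0.00198217, -0.00843075, -0.00193949, -0.00074813,
       -0.0031138 ]), 'effort': array([-9.12264604e-01, -5.78169286e+01, -5.39967656e+01, -5.37507038e-02,
       -4.04105522e-02, -3.59252736e-02]), 'position': array([0.50835399, 0.02378436, 0.18929202]), 'orientation': array([-3.14140329e+00,  1.21648978e-03, -2.96402869e+00]), 'wrist_force': array([0.2438127 , 0.21746847, 0.3510919 ]), 'moment': array([-0.01021544, -0.01989936,  0.01382302]), 'grasp_force': 0.0, 'width': 0.001425656807395292}
{'camera_matrix': array([[331.86685594,   0.        , 320.45199588],
       [  0.        , 331.86685594, 242.77693034],
       [  0.        ,   0.        ,   1.        ]]), 'xyz': array([0.43209036, 0.00846591, 0.31468241]), 'attitude': array([ 2.83055033e+00, -2.81802111e-04,  1.74793434e+00])}
[[267.21107671 217.78479519]
 [270.53748955 289.92407897]
 [354.05505494 290.2276113 ]
 [356.84304328 218.14043923]]
```

View pics/w1.png

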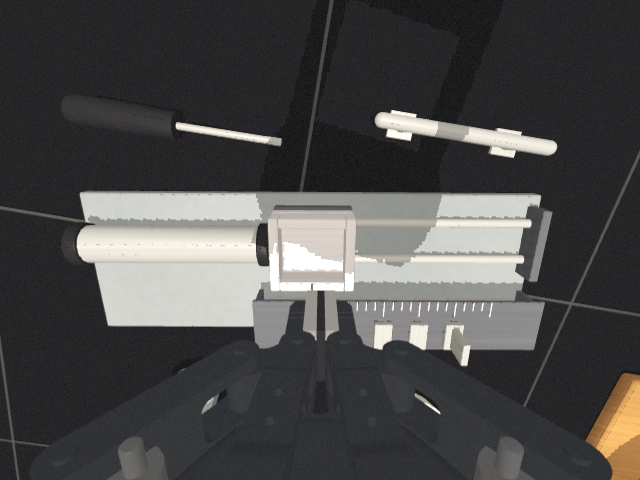

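Wrist view: the ring's rim sits at columns 270–354 with its near edge on row 291, which agrees with the fit to within 1 mm. The plate edges run level, so the tool yaw is aligned. Inserting now.

```bash
python3 -m pendant '{"hand":[1,1,1,1,1,1,1,1],"delta_pos":[[0.031,-0.012,-0.05],[0.031,-0.012,-0.13],[0.031,-0.012,-0.18],[0.031,-0.012,-0.21],[0.031,-0.012,-0.235],[0.031,-0.012,-0.255],[0.031,-0.012,-0.255],[0.031,-0.012,-0.255]],"spin":[0,0,0,0,0,0,0,0]}'
python3 - <<'E'
from h import *
import cv2
for n in("scene","side"):
    im=optics.get_image(n)[:,:,::-1]; cv2.imwrite(f"pics/{n}1.png",im)
a=cv2.imread("pics/scene1.png")[180:330,300:500];b=cv2.imread("pics/side1.png")[205:355,220:420]
cv2.imwrite("pics/ins.png",np.hstack([cv2.resize(x,(400,300)) for x in(a,b)]))
print(manip.sense()["position"],manip.sense()["wrist_force"])
E
```

```text
time_s: 3.2
position: [0.5241, 0.0167, 0.0613]
orientation: [-3.141, 0.001, -2.965]
wrist_force: [0.8, 0.8, -0.4]
width: 0.001
grasp_force: 0.0
[0.52403177 0.01673205 0.06132638] [ 0.21722118 -0.96210835  0.19220302]
```

View pics/ins.png

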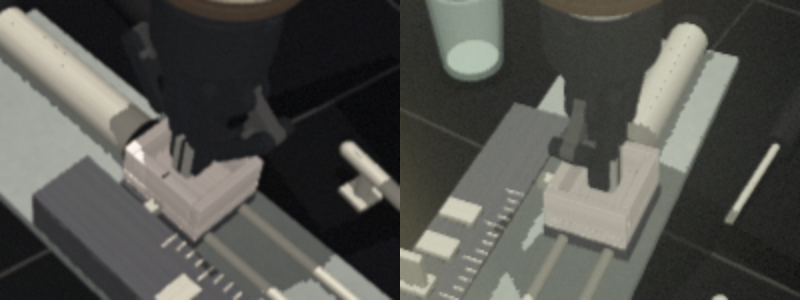

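The finger is inside the ring without contact (3.3 s used). Next I find the ring's +x wall so that head motion equals finger motion.

```bash
python3 -m pendant '{"hand":[1,1,1],"delta_pos":[[0.01,0.0018,0],[0.0195,0.0035,0],[0.0195,0.0035,0]],"spin":[0,0,0]}'
for i in 1 2; do python3 -m pendant '{"hand":[1,1],"delta_pos":[[0.002,0.00035,0],[0.002,0.00035,0]],"spin":[0,0]}'; done
```

```text
time_s: 3.68
position: [0.5339, 0.0186, 0.0608]
orientation: [-3.141, 0.0, -2.965]
wrist_force: [-0.4, 0.5, -0.3]
width: -0.004
grasp_force: 0.0
time_s: 3.92
position: [0.5345, 0.0187, 0.0607]
orientation: [-3.142, -0.0, -2.965]
wrist_force: [-0.1, 0.2, -0.7]
width: -0.002
grasp_force: 0.0
time_s: 4.18
position: [0.5355, 0.0188, 0.0608]
orientation: [-3.141, 0.0, -2.965]
wrist_force: [0.1, 0.1, 0.3]
width: -0.0
grasp_force: 0.0
```

```bash
python3 -m pendant '{"hand":[1,1,1],"delta_pos":[[-0.002,0.0118,0],[-0.004,0.0236,0],[-0.004,0.0236,0]],"spin":[0,0,0]}'
for i in 1 2 3; do python3 -m pendant '{"hand":[1,1],"delta_pos":[[-0.0007,0.004,0],[-0.0007,0.004,0]],"spin":[0,0]}'; done
```

```text
time_s: 4.55
position: [0.5334, 0.0312, 0.0608]
orientation: [-3.142, 0.0, -2.964]
wrist_force: [-0.1, -1.0, 0.5]
width: 0.002
grasp_force: 0.0
time_s: 4.8
position: [0.5331, 0.0327, 0.0608]
orientation: [-3.141, -0.0, -2.965]
wrist_force: [-0.6, 0.3, 0.2]
width: -0.001
grasp_force: 0.0
time_s: 5.05
position: [0.5328, 0.0345, 0.0608]
orientation: [-3.141, 0.0, -2.965]
wrist_force: [0.6, -3.3, -0.1]
width: -0.0
grasp_force: 1.5
time_s: 5.3
position: [0.5325, 0.0367, 0.0608]
orientation: [-3.141, 0.0, -2.965]
wrist_force: [1.4, -2.6, -1.3]
width: 0.0
grasp_force: 1.7
```

```bash
python3 -m pendant '{"hand":[1,1,1,1,1,1,1,1,1,1],"delta_pos":[[-0.004,0.02,0],[-0.009,0.05,0],[-0.014,0.08,0],[-0.02,0.11,0],[-0.025,0.14,0],[-0.03,0.17,0],[-0.035,0.198,0],[-0.039,0.22,0],[-0.0394,0.2226,0],[-0.0394,0.2226,0]],"spin":[0,0,0,0,0,0,0,0,0,0]}'
python3 - <<'E'
from h import *
import cv2
for n in("scene","side"): cv2.imwrite(f"pics/{n}2.png",optics.get_image(n)[:,:,::-1])
s=manip.sense();print(s["position"],s["wrist_force"])
a=cv2.imread("pics/scene2.png")[250:430,340:580];b=cv2.imread("pics/side2.png")[270:450,170:410]
cv2.imwrite("pics/d.png",np.vstack([cv2.resize(x,(400,300)) for x in(a,b)]))
a=np.hstack([cv2.resize(x,(400,300)) for x in(a,b)]);cv2.imwrite("pics/d.png",a)
E
```

```text
time_s: 6.55
position: [0.513, 0.1477, 0.0608]
orientation: [-3.141, 0.0, -2.965]
wrist_force: [4.4, -7.9, -1.6]
width: 0.005
grasp_force: 4.3
[0.51303975 0.1475261  0.06076379] [ 3.79029259 -8.24449548 -1.58815189]
```

View pics/d.png

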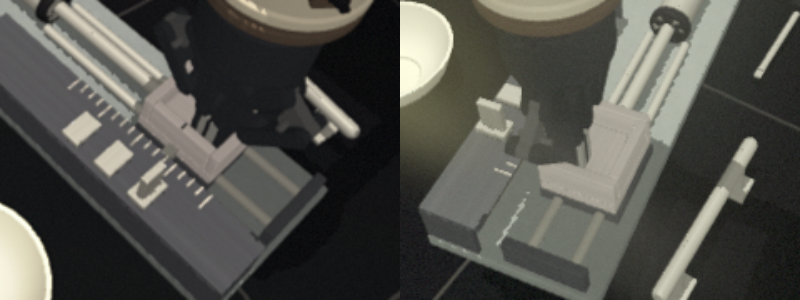

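The ring is next to the fin and just short of it, as planned (carriage ≈ 115 mm). Now the first gentle sideways probe.

```bash
for i in 1 2 3 4 5; do python3 -m pendant '{"hand":[1,1],"delta_pos":[[0.0015,0.00026,0],[0.003,0.0005,0]],"spin":[0,0]}' | sed -n '1,2p;4p'; done
```

```text
time_s: 6.9
position: [0.5142, 0.1477, 0.0607]
wrist_force: [-0.1, -9.0, 0.1]
time_s: 7.15
position: [0.5157, 0.1479, 0.0607]
wrist_force: [0.2, -9.2, 0.9]
time_s: 7.4
position: [0.5172, 0.1482, 0.0607]
wrist_force: [0.0, -9.2, 1.1]
time_s: 7.65
position: [0.5181, 0.1483, 0.0606]
wrist_force: [-8.8, -10.3, 4.0]
time_s: 7.9
position: [0.5184, 0.1484, 0.0605]
wrist_force: [-20.9, -13.6, 13.4]
```

Solid face met at head ≈ 4 mm. The last step pressed a little more than needed, so I'll back off and feel 3 mm further out with a smaller push.

```bash
python3 -m pendant '{"hand":[1,1,1,1,1,1],"delta_pos":[[-0.0089,-0.0016,0],[-0.0099,0.0043,0],[-0.0099,0.0043,0],[-0.007,0.0048,0],[-0.0045,0.0053,0],[-0.0045,0.0053,0]],"spin":[0,0,0,0,0,0]}' | sed -n '1,2p;4p'
```

```text
time_s: 8.65
position: [0.5175, 0.1512, 0.0606]
wrist_force: [-3.4, -8.6, 1.3]
```

```bash
python3 -m pendant '{"hand":[1,1,1,1,1,1],"delta_pos":[[-0.0039,-0.0007,0],[-0.0049,0.0052,0],[-0.0049,0.0052,0],[-0.003,0.0055,0],[-0.001,0.0059,0],[-0.001,0.0059,0]],"spin":[0,0,0,0,0,0]}' | sed -n '1,2p;4p'
```

```text
time_s: 9.4
position: [0.5171, 0.1542, 0.0606]
wrist_force: [-1.8, -10.4, 0.8]
```

```bash
python3 -m pendant '{"hand":[1,1,1],"delta_pos":[[0.001,0.0002,0],[0.001,0.0002,0],[0.001,0.0002,0]],"spin":[0,0,0]}' | sed -n '1,2p;4p'
```

```text
time_s: 9.78
position: [0.5173, 0.1542, 0.0606]
wrist_force: [-5.4, -10.2, 3.1]
```

Blocked (carriage ≈ 121). Next position, 3 mm further out.

```bash
python3 -m pendant '{"hand":[1,1,1,1,1,1],"delta_pos":[[-0.0039,-0.0007,0],[-0.0049,0.0052,0],[-0.0049,0.0052,0],[-0.003,0.0055,0],[-0.001,0.0059,0],[-0.001,0.0059,0]],"spin":[0,0,0,0,0,0]}' | sed -n '1,2p;4p'
```

```text
time_s: 10.52
position: [0.5174, 0.1573, 0.0606]
wrist_force: [0.6, -8.0, -0.7]
```

No resistance beyond the light spring, so this may be the notch. I'll go on in small steps.

```bash
for i in 1 2; do python3 -m pendant '{"hand":[1,1],"delta_pos":[[0.001,0.00017,0],[0.002,0.00035,0]],"spin":[0,0]}' | sed -n '1,2p;4p'; done
```

```text
time_s: 10.78
position: [0.5183, 0.1574, 0.0606]
wrist_force: [-0.6, -9.8, -0.4]
time_s: 11.02
position: [0.5193, 0.1576, 0.0606]
wrist_force: [-0.3, -9.4, -1.0]
```

The tooth is entering the notch. Continuing.

```bash
for i in 1 2 3; do python3 -m pendant '{"hand":[1,1],"delta_pos":[[0.0015,0.00026,0],[0.003,0.0005,0]],"spin":[0,0]}' | sed -n '1,2p;4p'; done;  for i in 1; do python3 -m pendant '{"hand":[1,1],"delta_pos":[[0.001,0.00017,0],[0.002,0.00035,0]],"spin":[0,0]}' | sed -n '1,2p;4p'; done
```

```text
time_s: 11.28
position: [0.5208, 0.1578, 0.0606]
wrist_force: [0.6, -9.5, -0.1]
time_s: 11.52
position: [0.5223, 0.1581, 0.0606]
wrist_force: [-0.2, -8.9, -0.8]
time_s: 11.78
position: [0.5238, 0.1583, 0.0606]
wrist_force: [-1.6, -8.7, -0.2]
time_s: 12.02
position: [0.5248, 0.1585, 0.0606]
wrist_force: [0.7, -9.4, -1.2]
```

```bash
python3 -m pendant '{"hand":[1,1],"delta_pos":[[0.001,0.00017,0],[0.002,0.0003,0]],"spin":[0,0]}' | sed -n '1,2p;4p'; for i in 1 2 3 4; do python3 -m pendant '{"hand":[1,1],"delta_pos":[[0.00018,-0.001,0],[0.00035,-0.002,0]],"spin":[0,0]}' | sed -n '1,2p;4p'; done
```

```text
time_s: 12.28
position: [0.5258, 0.1587, 0.0606]
wrist_force: [-0.2, -9.7, 0.2]
time_s: 12.52
position: [0.526, 0.1577, 0.0606]
wrist_force: [-0.4, -8.8, -0.8]
time_s: 12.78
position: [0.5261, 0.157, 0.0606]
wrist_force: [-0.6, -3.7, 0.0]
time_s: 13.02
position: [0.5262, 0.1566, 0.0606]
wrist_force: [-3.1, 0.3, 0.2]
time_s: 13.28
position: [0.5264, 0.1555, 0.0607]
wrist_force: [-4.7, 1.9, -1.1]
```

The draw load has passed to the notch wall. I'll ease the finger back from the ring's walls, check, then lift.

```bash
python3 -m pendant '{"hand":[1,1,1,1],"delta_pos":[[0.001,-0.008,0],[-0.004,-0.01,0],[-0.012,-0.012,0],[-0.012,-0.012,0]],"spin":[0,0,0,0]}' | sed -n '1,2p;4p'
python3 - <<'E'
from h import *
import cv2
for n in("scene","side"): cv2.imwrite(f"pics/{n}3.png",optics.get_image(n)[:,:,::-1])
a=cv2.imread("pics/scene3.png")[250:430,340:580];b=cv2.imread("pics/side3.png")[270:450,170:410]
cv2.imwrite("pics/e.png",np.hstack([cv2.resize(x,(400,300)) for x in(a,b)]))
E
```

```text
time_s: 13.78
position: [0.5205, 0.1492, 0.0609]
wrist_force: [1.1, 0.5, 0.5]
```

View pics/e.png

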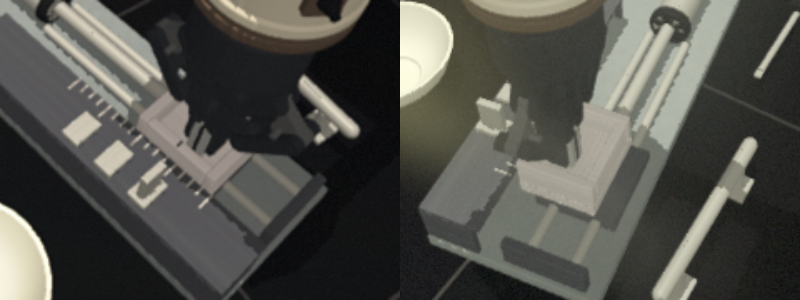

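The head stays out beside the fin and sideways over the cover edge, with no load on the finger. Lifting straight up.

```bash
python3 -m pendant '{"hand":[1,1,1,1,1,1,1,1,1,1],"delta_pos":[[0,0,0.015],[0,0,0.04],[0,0,0.08],[0,0,0.16],[0,0,0.24],[0,0,0.32],[0,0,0.32],[0,0,0.32],[0,0,0.32],[0,0,0.32]],"spin":[0,0,0,0,0,0,0,0,0,0]}' | sed -n '1,2p;4p'
python3 - <<'E'
from h import *
import cv2
cv2.imwrite("pics/w4.png",optics.get_image("wrist")[:,:,::-1])
E
```

```text
time_s: 15.12
position: [0.5205, 0.1493, 0.2201]
wrist_force: [0.0, 0.4, -0.3]
```

View pics/w4.png

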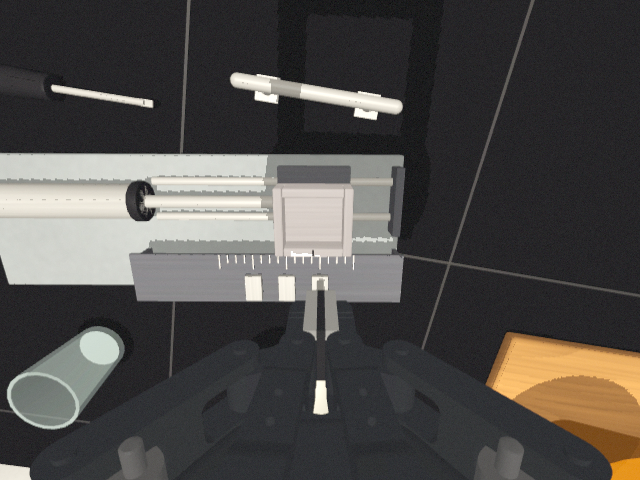

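The wrist view shows the ring (column ~313) staying out, level with the fin rider (column ~320) and pushed over to the cover. The bystanders are unmoved and the robot is clear, so I'm handing in.

```bash
python3 -c "
from cell import manip; print(manip.close_job())"
```

```text
the job is handed in; nothing more can be done
None
```

The job is handed in: the head is latched in the notch at the fin rider and stayed out when let go, and the dish, tumbler, bar handle and screwdriver were not touched. It took about 15 s; one early probe against the solid face reached about 21 N sideways, more than gentle, before I backed off.

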